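Fold the emergency lamp's wings and put it away in its case

TASK

Lift the red emergency lamp off its forked bracket, fold both of its swing-out wings fully shut (the grey buffers on the case's sides are there to push them against), and only then stand it upright in the blue case, down on the case's floor. Go gently - don't drop the lamp or press it or its wings hard on the case - and leave the fuse carriers, screwdriver and padlock where they lie.

Things in the scene. Friction and masses are not known exactly. Their poses are not given: they have to be found in the camera images.
- lamp: Red plastic folding lamp, 188 mm tall, about 0.36 kg, loose. Origin: centre of its underside; z runs up it. Body 30 x 30 mm, 110 mm tall; black round neck 22 mm thick from 110 to 138 mm; head from 138 to 188 mm. Starts hanging by its head's underside on the bracket's prongs, axes parallel to the bracket's, underside 50 mm above the shelf. With both wings shut it is 30 mm (x) by 46 mm (y) all down.
- lamp_head (a point): Centre of the lamp's head, 163 mm above its underside. The head is a block 30 mm (x) by 46 mm (y) by 50 mm tall; grip it from above by its flat +y and -y faces.
- wing_left (a joint): Angle (rad) of the wing on the lamp's +y side: 0 = shut flat on the body (hard stop), growing as its tip swings out and up; starts 0.35 to 0.8. Stiff hinge (0.15 N m friction): stays where left; folds when its outer face is pushed inwards near the tip with 1.5 to 5 N, e.g. by carrying the lamp sideways, wing against a fixed wall; the force rises sharply once shut.
- wing_right (a joint): The same for the wing on the lamp's -y side. Either wing, when wide open, can bind by friction at its tip if pushed straight at a wall (the tip must slide down the wall as it folds): raising the lamp about 40 mm during the push frees it. 5 to 10 N shuts it; 25 N is too hard on it.
- tip_left (a point): Middle of the tip of the +y wing. Each wing is a plate 105 mm long, 26 mm wide (x), 8 mm thick, hinged at its upper end on an axis along the lamp's x, 19 mm from the lamp's centre line and 108 mm above its underside. Shut, the wing hangs down flat on the body, its tip 3 mm above the underside.
- tip_right (a point): Middle of the tip of the wing on the -y side.
- bracket: Steel stand fixed to the shelf. Origin: on the shelf under the lamp's hanging place. Two prongs at y = +20 and -20 mm (8 x 8 mm, 32 mm free between, tops 188 mm above the shelf) run in -x from a post (x from +86 mm, 188 mm high) to x = -41 mm, where the ends turn up 8 mm. Foot plate x = +65 to +145 mm, 110 mm wide.
- bracket_tip (a point): Between the prongs' upturned ends, 38 mm to -x of the bracket's origin, 196 mm above the shelf. The lamp must be lifted over these ends by 10 to 18 mm (at 20 mm its body meets the prongs from below), then drawn out along the bracket's -x: 75 mm frees it, 120 mm also keeps the open wings clear of the prongs when it is carried sideways.
- case: Blue plastic case fixed to the shelf: upright open-topped box, walls 5 mm. Origin: centre of underside, z up. Outside 50 mm (x) by 66 mm (y) by 115 mm tall; inside 40 x 56 mm. The lamp fits with its x along the case's x (either way round), 5 mm free all round, only with both wings shut. A grey buffer plate stands off each of its +y and -y outer sides.
- case_top (a point): Middle of the case's open mouth, 115 mm above the shelf. The buffer plates (60 mm wide in x, 6 mm thick, 20 to 115 mm above the shelf) are firm and meant to be pushed against; their outer faces stand 43 to 63 mm from the case's middle plane (along its +y and -y), each set differently and not measured: feel for them. Their studs (6 mm, at x = +-22 mm, 60 mm up) end at 65 mm.
- case_floor (a point): Centre of the case's inner floor, 5 mm above the shelf. The stored lamp stands on it, neck and head above the rim.
- fuse1: White ceramic fuse carrier, 34 x 70 x 37 mm, loose bystander. Origin: centre of its underside.
- fuse2: A second white ceramic fuse carrier, the same.
- screwdriver: Green-handled screwdriver 190 mm long, loose bystander lying on the shelf.
- padlock: Steel padlock lying flat, 50 x 45 x 22 mm with a shackle to its +x, loose bystander.

How it is judged (in metres and radians):
On the way:
1. both wings folded shut (each under 0.04 rad, about 4 mm at the tip) while the lamp is still outside the case (value of joint each of wing_left, wing_right below 0.04 rad and (horizontal distance between lamp and case above 0.05 m or z of lamp in the frame of case above 0.095 m)), for 0.2 s.
At the end, for the whole second after the job is handed in: The lamp stands released and at rest inside the case: its underside within 12 mm sideways of the middle of the case's floor and within 6 mm above it, upright within 0.13 rad, both wings shut (under 0.06 rad); everything else left in place (horizontal distance between lamp and case_floor below 0.012 m and z of lamp in the frame of case_floor below 0.006 m and angle between lamp's own z axis and vertical below 0.13 rad and value of joint each of wing_left, wing_right below 0.06 rad and linear speed of lamp below 0.02 m/s and contact force between the fingers and lamp below 0.1 N); the robot touches nothing.
It fails at once if the lamp or a wing is pressed on the outside of the case or its buffers with over 25 N (contact force between lamp and case above 25 N and horizontal distance between lamp and case above 0.05 m).
It fails at once if inside the case, the lamp is pressed on it with over 100 N (contact force between lamp and case above 100 N).
It fails at once if the lamp is dropped (falls at over 0.35 m/s, out of the fingers) (contact force between the fingers and lamp below 0.1 N and linear speed of lamp above 0.35 m/s).
It fails at once if a bystander is moved more than 30 mm (distance of any of fuse1, fuse2, screwdriver, padlock from where it was at the start of the episode above 0.03 m).
It also fails if it takes over 62 s, if anything falls off the work surface, if the arm or the gripper's body presses on something with over 40 N, if the wrist force passes 120 N, or if a joint passes its speed limit or range.

ROBOT

A 6-joint arm with a two-finger parallel gripper is mounted at the origin on the work surface. World frame = base frame: x ahead of the robot, y to its left, z up, the work surface at z = 0. Lengths are in m, angles in degrees, forces in N, time in s.
With the tool pointing down it reaches from about 0.325 to 0.85 m from the base axis. Payload 4.4 kg.
Tool frame: the origin (TCP) lies at the centre of the arm's flange, where the gripper is bolted on; the fingertips stand 199 mm ahead of it and the grasp point (between the pads) lies 180 mm ahead of it; z points along the fingers, y is the line along which they close (so a half turn about z gives the same grasp; the last joint's range is limited). The gripper opens to 94 mm and grips with 3 to 60 N. Pads are 16 mm wide; open, the fingers measure 119 mm over their backs; the gripper's body (75 mm by 177 mm) begins 78 mm behind the grasp point.
Start: joints at [58.241, 11.837, 88.321, -0, 79.842, -8.623], TCP at [0.226, 0.529, 0.405] pointing down, gripper open.
Joint ranges: [-156.59, 156.59], [-49.26, 127.26], [12.9, 141.05], [-63.56, 243.56], [4.71, 150.69], [-161.64, 161.64]. Speed limits (degrees/s): [159.86, 159.86, 180, 180, 180, 180].

INTERFACE

Orientations are given as [roll, pitch, yaw] about the fixed x, y, z axes, in that order (R = Rz(yaw) Ry(pitch) Rx(roll)).
In Python, from workcell import env, solver, imaging gives the robot as it stands. The module is installed in compiled form; this text tells all that it offers. Calls block until the motion is done:
- env.move_ptp(position, orientation): joint-space move of the TCP to a pose.
- env.line_to(position, orientation=None, v=0.15): straight line of the TCP; orientation=None keeps the orientation; v is the mean speed in m/s.
- env.set_joints(angles): joint-space move.
- env.set_gripper(opening, f_grip=None): finger opening in m; f_grip is the grip in N (None keeps the last); returns when the fingers have stopped.
- env.pause(seconds).
- solver.solve_ik(position, orientation): joint angles nearest the present ones, or None.
- imaging.capture(name): name is "scene" or "side" or "wrist"; returns a dict with "color" (400x640x3 uint8, red, green, blue), "K" (3x3 intrinsics, pixels), "distortion" ([k1, k2, p1, p2, k3] as OpenCV has them; the pictures are not rectified), "world_to_cam" (4x4, takes a point from world to camera coordinates). Camera axes: x right, y up, looking along -z (the intrinsics and any distortion apply to the point x, -y, -z); pixel columns grow to the right and rows downward; lengths in m; the calibration is good to about 2 mm. A picture is of the moment at which its call begins. There is no depth.
A pose or a line that the arm cannot do raises env.Unreachable and nothing moves.
- env.sign_off(): hands the job in; it is judged then, once.
Readings, each from a call of its own:
- env.get_time(): time.
- env.get_joint_positions(): joint angles.
- env.get_qvel(): joint speeds.
- env.get_tau(): joint torques, N m.
- env.get_tool_pos(): TCP position.
- env.get_tool_rot(): TCP orientation.
- env.get_wrist_force(): force on the tool from outside, world axes, zero at the start.
- env.get_wrist_torque(): the same for the moment, N m.
- env.get_grip_width(): finger opening in m.
- env.get_finger_force(): force on a finger pad.
Only numpy, scipy, OpenCV 4.12 (cv2) and the standard library are available. Lean on these libraries where they do the work, as an engineer would, in place of code of your own. Each camera call takes 0.05 s, during which the arm holds its last target. There are 200 camera calls.

## Working session

There is one attempt and no reset: what is moved stays moved. The work goes in short steps, each a Python script; the robot and the scene stay as the last script left them, time stands still between calls to the robot, and variables do not carry over. Pictures are saved under pics/ and viewed, at most 10 in all, crops included, and the job is handed in when it is done.

```bash
mkdir -p pics; python3 - <<'E'
from workcell import env, solver, imaging
import cv2,numpy as np
for n in ["scene","side"]:
    c=imaging.capture(n); np.savez(f"pics/{n}0.npz",**c)
    cv2.imwrite(f"pics/{n}0.png",c["color"][:,:,::-1])
    print(n,c["K"].tolist(),c["distortion"],np.round(np.linalg.inv(c["world_to_cam"]),3).tolist())
print(env.get_time())
E
```

```text
scene [[364.68324560423815, 0.0, 323.1504211004701], [0.0, 364.68324560423815, 192.10525485097307], [0.0, 0.0, 1.0]] [0.00868715 0.         0.         0.         0.        ] [[-0.229, -0.536, 0.812, 1.148], [0.973, -0.111, 0.201, 0.109], [-0.018, 0.837, 0.547, 0.514], [0.0, 0.0, 0.0, 1.0]]
side [[457.03502206880927, 0.0, 317.5313641466039], [0.0, 457.03502206880927, 205.32522089134304], [0.0, 0.0, 1.0]] [-0.04980668  0.          0.          0.          0.        ] [[0.963, 0.2, -0.183, 0.438], [-0.271, 0.741, -0.614, -0.566], [0.013, 0.641, 0.768, 0.827], [0.0, 0.0, 0.0, 1.0]]
0.1
```

View pics/scene0.png

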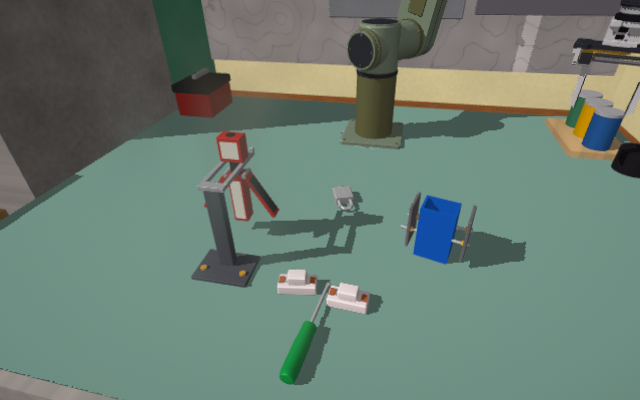

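View pics/side0.png

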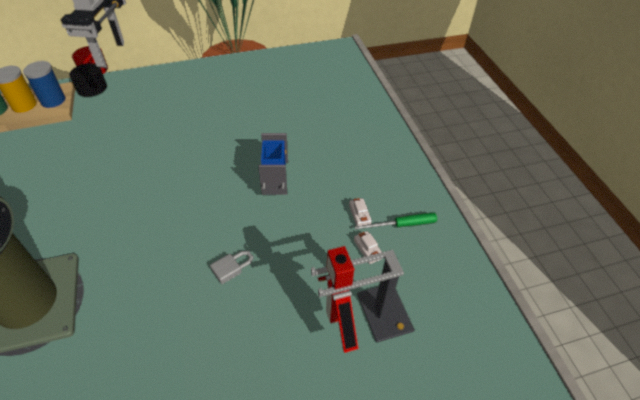

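```bash
python3 - <<'E'
import cv2,numpy as np
s=cv2.imread("pics/scene0.png");d=cv2.imread("pics/side0.png")
def t(im,x,y,f,w=400,h=300):
    c=im[y:y+h//f,x:x+w//f]; return cv2.resize(c,(w,h),interpolation=cv2.INTER_CUBIC)
a=np.vstack([np.hstack([t(s,200,125,4),t(s,395,190,4)]),np.hstack([t(d,310,240,4),t(d,235,128,5)])])
cv2.imwrite("pics/crop1.png",a)
E
```

```text
(no output)
```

View pics/crop1.png

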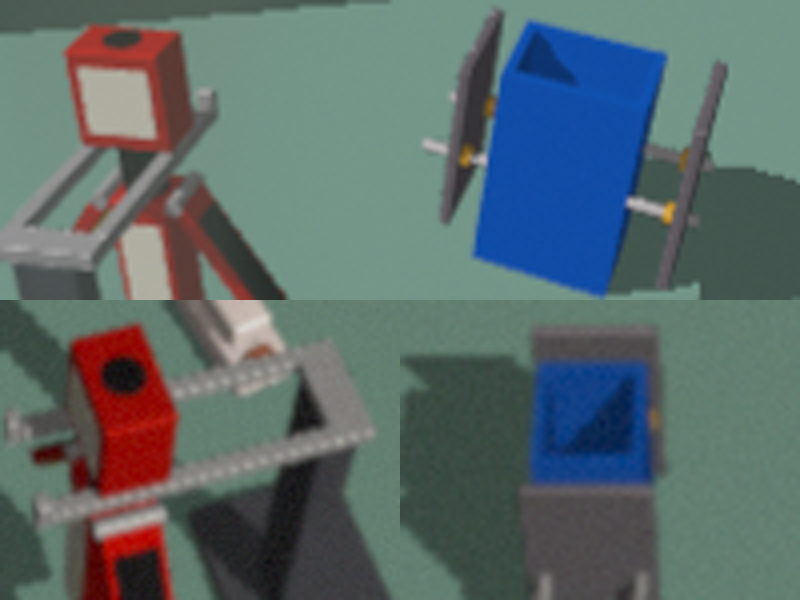

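```bash
cat > h.py <<'E'
import cv2,numpy as np
def ray(c,p):
    u=cv2.undistortPoints(np.array([[p]],float),c["K"],c["distortion"])[0,0]
    T=np.linalg.inv(c["world_to_cam"]); d=T[:3,:3]@[u[0],-u[1],-1]; return T[:3,3],d
def plane(c,p,z):
    o,d=ray(c,p); return o+d*(z-o[2])/d[2]
def tri(*cp):
    A=0;b=0
    for c,p in cp:
        o,d=ray(c,p); d=d/np.linalg.norm(d); M=np.eye(3)-np.outer(d,d); A=A+M;b=b+M@o
    return np.linalg.solve(A,b)
E
python3 - <<'E'
from h import *
np.set_printoptions(precision=4,suppress=True)
S=dict(np.load("pics/scene0.npz"));D=dict(np.load("pics/side0.npz"))
def px(l,x,y,f): return [(x+(u+.5)/f-.5,y+(v+.5)/f-.5) for u,v in l]
def rep(n,c,l,z):
    P=np.array([plane(c,p,z)[:2] for p in l]); print(n,P.tolist() and P.round(4).tolist(),"mean",P.mean(0),"len",np.linalg.norm(np.roll(P,-1,0)-P,axis=1), "ang",[round(float(np.degrees(np.arctan2(*(b-a)[::-1]))),1) for a,b in zip(P,np.roll(P,-1,0))])
rep("head side",D,px([(72,42),(140,26),(176,112),(105,132)],310,240,4),.238)
rep("head scene",S,px([(67,47),(95,27),(182,33),(165,58)],200,125,4),.238)
bs=px([(123,38)],200,125,4)[0];bd=px([(124,75)],310,240,4)[0]
print("button",plane(S,bs,.238),plane(D,bd,.238),tri((S,bs),(D,bd)))
rep("case side",D,px([(137,62),(250,62),(255,180),(130,185)],235,128,5),.115)
rep("case scene",S,px([(130,22),(267,53),(245,105),(103,72)],395,190,4),.115)
rep("prong side",D,px([(40,205),(370,135)],310,240,4),.188)
rep("post top scene",S,px([(0,238),(93,262)],200,125,4),.188)
E
```

```text
head side [[0.5691, -0.1855], [0.5969, -0.1852], [0.598, -0.2264], [0.5695, -0.2277]] mean [ 0.5834 -0.2062] len [0.0278 0.0412 0.0285 0.0422] ang [0.5, -88.6, -177.4, 90.5]
head scene [[0.5966, -0.2268], [0.5733, -0.2243], [0.5718, -0.1811], [0.5989, -0.1776]] mean [ 0.5852 -0.2025] len [0.0234 0.0432 0.0273 0.0493] ang [173.9, 92.0, 7.4, -92.7]
button [ 0.5824 -0.2058  0.238 ] [ 0.584  -0.2053  0.238 ] [ 0.5837 -0.2054  0.2385]
case side [[0.5373, 0.2264], [0.5876, 0.213], [0.5724, 0.1375], [0.5188, 0.1487]] mean [0.5541 0.1814] len [0.0521 0.077  0.0547 0.0799] ang [-15.0, -101.4, 168.2, 76.6]
case scene [[0.5247, 0.1635], [0.5387, 0.2262], [0.583, 0.2135], [0.5701, 0.1512]] mean [0.5541 0.1886] len [0.0642 0.0462 0.0636 0.0471] ang [77.5, -16.0, -101.7, 164.9]
prong side [[0.546, -0.2243], [0.6844, -0.229]] mean [ 0.6152 -0.2266] len [0.1385 0.1385] ang [-2.0, 178.0]
post top scene [[0.6824, -0.224], [0.6918, -0.1762]] mean [ 0.6871 -0.2001] len [0.0488 0.0488] ang [78.9, -101.1]
```

```bash
python3 - <<'E'
from workcell import env, solver, imaging
from h import *
print(env.get_tool_rot())
for y in (0,180,-13.5,166.5): print(y,solver.solve_ik([.5835,-.2055,.45],[180,0,y]),solver.solve_ik([.554,.188,.45],[180,0,y]))
R=[180,0,-13.5]
env.move_ptp([.50,.188,.46],R); ims=[]
c=imaging.capture("wrist");np.savez("pics/wc.npz",**c);ims.append(c["color"])
print(np.linalg.inv(c["world_to_cam"]).round(3).tolist())
env.move_ptp([.5835,-.2055,.50],[180,0,0])
c=imaging.capture("wrist");np.savez("pics/wl.npz",**c);ims.append(c["color"])
cv2.imwrite("pics/w1.png",ims[0][:,:,::-1]);cv2.imwrite("pics/w2.png",ims[1][:,:,::-1])
print(np.linalg.inv(c["world_to_cam"]).round(3).tolist())
print(env.get_time())
E
```

```text
[-1.79883612e+02 -1.84882372e-02  1.56865860e+02]
0 [-2.74111755e+01  1.53938467e+01  7.86085149e+01 -2.54444375e-14
  8.59976384e+01  6.25888245e+01] [ 1.02716782e+01  1.12636276e+01  8.36212563e+01 -2.54444375e-14
  8.51151161e+01  1.00271678e+02]
180 [ -27.41117545   15.39384667   78.60851492    0.           85.99763841
 -117.41117545] [ 10.27167815  11.26362755  83.62125634   0.          85.1151161
 -79.72832185]
-13.5 [-2.74111755e+01  1.53938467e+01  7.86085149e+01 -2.54444375e-14
  8.59976384e+01  7.60888245e+01] [ 1.02716782e+01  1.12636276e+01  8.36212563e+01 -2.54444375e-14
  8.51151161e+01  1.13771678e+02]
166.5 [ -27.41117545   15.39384667   78.60851492    0.           85.99763841
 -103.91117545] [ 10.27167815  11.26362755  83.62125634   0.          85.1151161
 -66.22832185]
[[-0.233, 0.937, 0.26, 0.575], [-0.972, -0.225, -0.063, 0.171], [-0.0, -0.267, 0.964, 0.439], [0.0, 0.0, 0.0, 1.0]]
[[0.0, 0.964, 0.267, 0.661], [-1.0, 0.001, -0.001, -0.204], [-0.001, -0.267, 0.964, 0.479], [0.0, 0.0, 0.0, 1.0]]
3.5667
```

View pics/w1.png

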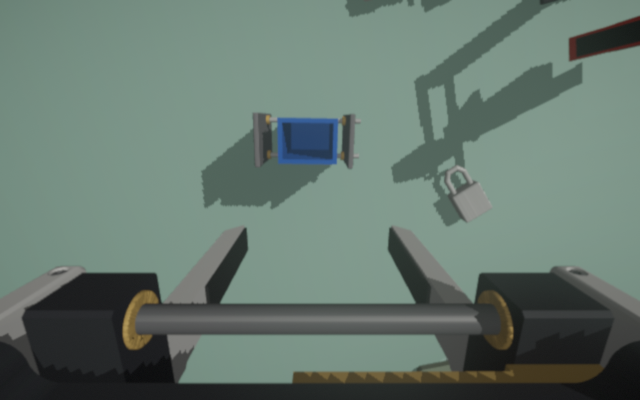

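View pics/w2.png

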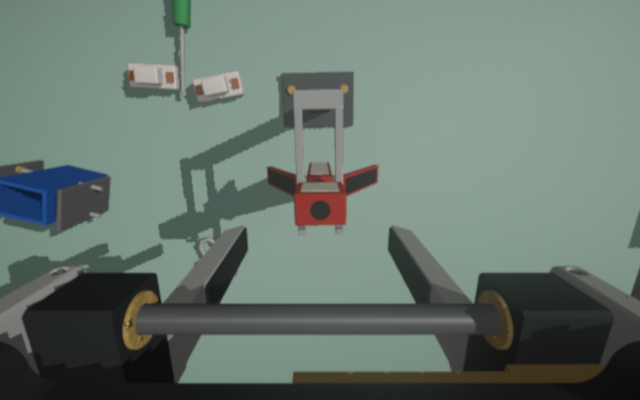

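```bash
python3 - <<'E'
from h import *
np.set_printoptions(precision=4,suppress=True)
C=dict(np.load("pics/wc.npz"));L=dict(np.load("pics/wl.npz"));D=dict(np.load("pics/side0.npz"));S=dict(np.load("pics/scene0.npz"))
hsv=cv2.cvtColor(C["color"],cv2.COLOR_RGB2HSV)
m=cv2.inRange(hsv,(105,120,40),(125,255,255));m[220:]=0
cn=max(cv2.findContours(m,0,1)[0],key=cv2.contourArea)
P=np.array([plane(C,p,.115)[:2] for p in cn[:,0].astype(float)],np.float32)
print("case",cv2.minAreaRect(P*1000))
hsv=cv2.cvtColor(L["color"],cv2.COLOR_RGB2HSV)
m=cv2.inRange(hsv,(0,0,0),(180,255,50));b=m[195:226,300:342];M=cv2.moments(b,True);bl=(300+M["m10"]/M["m00"],195+M["m01"]/M["m00"]);print("button px",bl,plane(L,bl,.238))
m=cv2.inRange(hsv,(0,150,150),(6,255,255));m[:190]=0
for r in (198,202,206,212,216,220):
    xs=np.flatnonzero(m[r,280:360])+280; print(r,xs.min(),xs.max(),end=";")
g=cv2.inRange(hsv,(0,0,100),(180,45,255))
print()
for r in (115,130,145,160,175):
    xs=np.flatnonzero(g[r,285:355])+285; print(r,xs.min(),xs.max(),plane(L,(xs.min()-.5,r),.188)[:2],plane(L,(xs.max()+.5,r),.188)[:2])
print("tips",plane(L,(301,231),.196),plane(L,(339,231),.196))
for n,p in (("bufL top",(253,114)),("bufL topn",(265,114)),("bufR",(355,115)),("bufR bottom",(354,168)),("bufL b",(256,166))): print(n,plane(C,p,.115))
E
python3 - <<'E'
import cv2,numpy as np
a=cv2.imread("pics/w1.png")[95:185,240:370]
b=cv2.imread("pics/w2.png")[80:240,260:385]
cv2.imwrite("pics/crop2.png",np.hstack([cv2.resize(a,(520,360),interpolation=2),cv2.resize(b,(281,360),interpolation=2)[:,:280]]))
E
```

```text
case ((553.397216796875, 187.68556213378906), (65.27989196777344, 48.77273178100586), 76.2689437866211)
button px (315.8181818181818, 207.63636363636363) [ 0.5854 -0.2025  0.238 ]Traceback (most recent call last):
  File "<stdin>", line 13, in <module>
    return umr_minimum(a, axis, None, out, keepdims, initial, where)
ValueError: zero-size array to reduction operation minimum which has no identity
```

View pics/crop2.png

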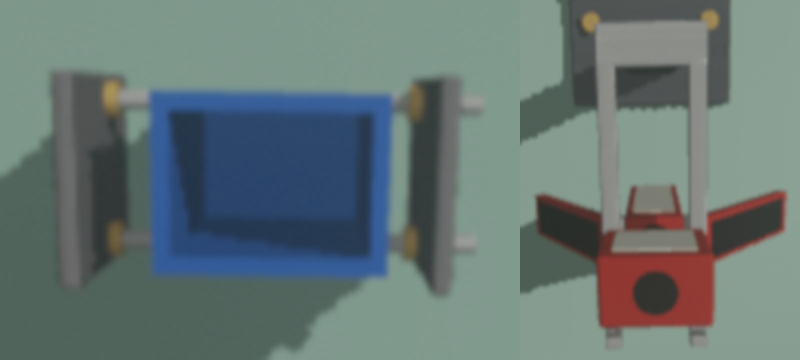

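```bash
python3 - <<'E'
from h import *
np.set_printoptions(precision=4,suppress=True)
C=dict(np.load("pics/wc.npz"));L=dict(np.load("pics/wl.npz"))
f=125/281
q=lambda u,v:(260+(u-520+.5)*f-.5,80+(v+.5)*f-.5)
for n,p,z in (("btn",(655,292),.238),("TL",(600,232),.238),("TR",(712,232),.238),("BR",(712,325),.238),("BL",(602,326),.238),
 ("postL",(597,24),.188),("postR",(712,24),.188),("pfL",(597,62),.188),("pfR",(708,62),.188),("prL",(600,200),.188),("prR",(707,200),.188),("tipL",(613,332),.196),("tipR",(698,332),.196)):
    print(n,plane(L,q(*p),z))
a=np.radians(-13.7);c0=np.array([.5535,.1877]);R=np.array([[np.cos(a),-np.sin(a)],[np.sin(a),np.cos(a)]])
for n,p in (("L",(52,70)),("L2",(66,285)),("R",(461,78)),("R2",(447,293))):
    print(n,R.T@(plane(C,(240+(p[0]+.5)/4-.5,95+(p[1]+.5)/4-.5),.115)[:2]-c0))
E
```

```text
btn [ 0.5836 -0.2059  0.238 ]
TL [ 0.6074 -0.185   0.238 ]
TR [ 0.6074 -0.2274  0.238 ]
BR [ 0.57   -0.2284  0.238 ]
BL [ 0.5695 -0.1851  0.238 ]
postL [ 0.6857 -0.1816  0.188 ]
postR [ 0.6857 -0.2299  0.188 ]
pfL [ 0.6704 -0.1813  0.188 ]
pfR [ 0.6705 -0.2286  0.188 ]
prL [ 0.611  -0.1814  0.188 ]
prR [ 0.6111 -0.2296  0.188 ]
tipL [ 0.5506 -0.1868  0.196 ]
tipR [ 0.5507 -0.2262  0.196 ]
L [0.0302 0.0581]
L2 [-0.0278  0.0574]
R [ 0.0285 -0.0516]
R2 [-0.0297 -0.0499]
```

```bash
python3 - <<'E'
from workcell import env, imaging
import numpy as np
np.set_printoptions(precision=3,suppress=True)
R=[180,0,0];x,y=.5837,-.2057
pr=lambda s:print(s,round(env.get_time(),2),np.array(env.get_tool_pos()),env.get_grip_width(),np.array(env.get_wrist_force()),np.array(env.get_wrist_torque()))
env.line_to([x,y,.395],R,v=.15); pr("down")
env.set_gripper(.03,45); pr("grip")
env.line_to([x,y,.410],v=.05); pr("lift")
for i in range(1,5):
    env.line_to([x-.0325*i,y,.410],v=.08); pr("out")
    if np.linalg.norm(np.array(env.get_wrist_force())[:2])>8: break
import cv2
c=imaging.capture("scene");d=imaging.capture("side")
a=cv2.resize(c["color"][90:290,160:430],(540,400));b=cv2.resize(d["color"][200:400,240:440],(400,400))[:, :260]
cv2.imwrite("pics/g.png",np.hstack([a,b])[:,:,::-1])
E
```

```text
down 4.42 [ 0.584 -0.206  0.396] 0.09420540253520265 [-0.352 -0.166 -0.041] [-0.009  0.099 -0.016]
grip 5.22 [ 0.584 -0.206  0.395] 0.04551526159825034 [ 0.227 -1.234  0.179] [-0.118  0.155  0.016]
lift 5.67 [ 0.584 -0.206  0.41 ] 0.04584045734660755 [ 0.442  0.682 -4.206] [0.004 0.156 0.01 ]
out 6.22 [ 0.551 -0.206  0.41 ] 0.04584147134921002 [ 2.207  0.28  -3.706] [-0.005  0.132 -0.013]
out 6.78 [ 0.519 -0.206  0.41 ] 0.04561505776253914 [-0.013  0.627 -3.584] [ 0.002  0.217 -0.039]
out 7.34 [ 0.486 -0.206  0.41 ] 0.045914586359368216 [-0.412 -1.072 -3.398] [ 0.012  0.078 -0.027]
out 7.9 [ 0.454 -0.206  0.41 ] 0.04570712755107111 [-0.07   0.103 -4.41 ] [ 0.034  0.133 -0.031]
```

View pics/g.png

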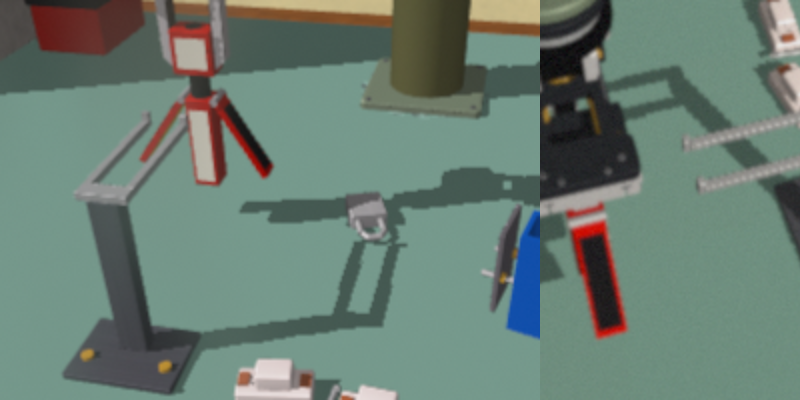

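```bash
cat > fold.py <<'E'
from workcell import env, imaging
import numpy as np
a=np.radians(-13.7);C0=np.array([.5535,.1877]);Y=np.array([-np.sin(a),np.cos(a)]);O=[180,0,-13.7]
def P(s,zu): return [*(C0+Y*s),zu+.345]   # case-y offset, underside height
def go(s,zu,v=.1): env.line_to(P(s,zu),O,v=v)
def F(n=3):
    f=[]
    for _ in range(n): env.pause(.02); f.append(env.get_wrist_force())
    return np.mean(f,0)
def fold(side,face,stop=7.5,zend=.088):
    """side=-1: lamp on case's -y side"""
    z=lambda d: zend-.105*(1-np.cos(np.arcsin(np.clip((d-.023)/.105,0,.72))))
    go(side*(face+.115),z(.115),.2); env.pause(.2)
    f0=F(6); d=.115; log=[]
    while d>.010:
        d-=.002 if d>.033 else .001
        go(side*(face+d),z(d),.05)
        f=F(); p=float((f-f0)[:2]@Y)*side; log.append((round(d*1e3),round(p,1)))
        if p>stop:
            f=F(5); p=float((f-f0)[:2]@Y)*side; log.append(p)
            if p>stop-.5: break
    print(log); print("d",d,"time",env.get_time(),"width",env.get_grip_width(), "torque",np.round(env.get_wrist_torque(),2))
    return d
E
python3 - <<'E'
from fold import *
env.line_to([.454,-.206,.42],O,v=.1)
fold(-1,.051)
E
```

```text
[(113, -0.2), (111, 0.4), (109, 0.7), (107, 0.9), (105, 1.1), (103, 0.0), (101, 0.8), (99, 0.7), (97, 0.7), (95, 0.2), (93, 0.3), (91, 0.3), (89, 0.1), (87, 0.3), (85, 0.6), (83, -0.2), (81, 0.5), (79, 0.9), (77, 0.3), (75, 1.3), (73, 1.5), (71, 1.8), (69, 1.1), (67, 1.5), (65, 1.6), (63, 1.9), (61, 1.6), (59, 2.0), (57, 2.1), (55, 1.6), (53, 1.7), (51, 1.4), (49, 1.6), (47, 2.4), (45, 1.1), (43, 1.2), (41, 1.7), (39, 2.4), (37, 1.6), (35, 1.1), (33, 0.8), (32, 1.5), (31, 1.2), (30, 1.7), (29, 1.5), (28, 2.0), (27, 1.3), (26, 1.5), (25, 2.0), (24, 2.2), (23, 4.5), (22, 6.1), (21, 7.2), (20, 8.2), 8.309975057847605]
d 0.01999999999999992 time 26.3333 width 0.04563467843830111 torque [-2.39  1.   -0.05]
```

```bash
sed -i 's/d-=.002 if d>.033 else .001/d-=.005 if d>.045 else .002 if d>.026 else .001/; s/,.05)$/,.1)/' fold.py; python3 - <<'E'
from fold import *
go(-.085,.088,.15); go(-.085,.14,.2); go(.058+.115,.14,.3)
fold(1,.058)
go(.058+.035,.088,.15); go(.058+.035,.15,.2)
import cv2
c=imaging.capture("scene");d=imaging.capture("side");print(env.get_time())
a=cv2.resize(c["color"][60:260,380:580],(400,400));b=cv2.resize(d["color"][60:260,180:380],(400,400))
cv2.imwrite("pics/f.png",np.hstack([a,b])[:,:,::-1])
E
```

```text
[(110, -0.5), (105, 0.1), (100, -0.4), (95, -0.2), (90, -0.1), (85, -0.1), (80, 0.7), (75, 0.4), (70, 0.5), (65, 0.4), (60, 0.2), (55, 0.0), (50, 0.3), (45, -0.1), (43, 1.2), (41, 1.3), (39, 1.2), (37, 0.7), (35, 0.9), (33, 1.3), (31, 0.4), (29, 0.6), (27, 0.7), (25, 1.0), (24, 1.8), (23, 4.3), (22, 6.0), (21, 7.5), (20, 8.7), 8.674980010133837]
d 0.01999999999999995 time 37.65 width 0.04576434913451317 torque [ 2.71 -0.68 -0.06]
38.4583
```

View pics/f.png

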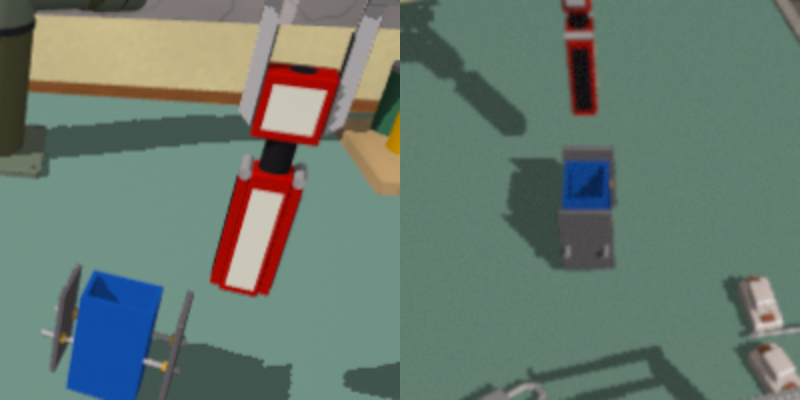

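```bash
python3 - <<'E'
from fold import *
from h import *
X=np.array([np.cos(a),np.sin(a)])
S=dict(np.load("pics/scene0.npz"));D=dict(np.load("pics/side0.npz"))
def proj(c,w):
    p=c["world_to_cam"]@np.r_[w,1]; return cv2.projectPoints(np.array([[p[0],-p[1],-p[2]]]),np.zeros(3),np.zeros(3),c["K"],c["distortion"])[0].ravel()
ctr=C0+Y*.093
for n,c,o in (("scene",S,(380,60)),("side",D,(180,60))):
  for sx in(-1,1):
    for sy in(-1,1):
      for zz,w in((.003,.023),(.138,.023),(.188,.023)):
        q=ctr+X*sx*(.013 if zz<.1 else .015)+Y*sy*w; print(n,sx,sy,zz,((proj(c,np.r_[q,.15+zz])-o)*2).round(0))
E
```

```text
scene -1 -1 0.003 [211. 267.]
scene -1 -1 0.138 [251. 122.]
scene -1 -1 0.188 [268.  59.]
scene -1 1 0.003 [268. 279.]
scene -1 1 0.138 [316. 132.]
scene -1 1 0.188 [338.  67.]
scene 1 -1 0.003 [208. 282.]
scene 1 -1 0.138 [247. 136.]
scene 1 -1 0.188 [265.  71.]
scene 1 1 0.003 [266. 295.]
scene 1 1 0.138 [316. 147.]
scene 1 1 0.188 [338.  80.]
side -1 -1 0.003 [173. 114.]
side -1 -1 0.138 [162.  11.]
side -1 -1 0.188 [158. -32.]
side -1 1 0.003 [175.  89.]
side -1 1 0.138 [164. -13.]
side -1 1 0.188 [160. -56.]
side 1 -1 0.003 [196. 113.]
side 1 -1 0.138 [191.  11.]
side 1 -1 0.188 [188. -32.]
side 1 1 0.003 [197.  88.]
side 1 1 0.138 [192. -13.]
side 1 1 0.188 [189. -56.]
```

```bash
python3 - <<'E'
from fold import *
X=np.array([np.cos(a),np.sin(a)])
go(0,.15,.15); go(0,.125,.1); env.pause(.2); f0=F(5); off=np.zeros(2); z=.122; log=[]
while z>.001:
    z-=.006 if z>.014 else .001
    p=C0+off[0]*X+off[1]*Y
    env.line_to([*p,z+.345],O,v=.1)
    f=F(2)-f0; fx,fy=f[:2]@X,f[:2]@Y; log.append((round(z*1e3),round(fx,1),round(fy,1),round(f[2],1)))
    if f[2]>5: break
    for i,g in enumerate((fx,fy)):
        if abs(g)>2.5: off[i]+=.001*np.sign(g)
print(log,off,env.get_time())
E
```

```text
[(116, np.float64(0.1), np.float64(0.0), np.float64(-0.3)), (110, np.float64(-0.6), np.float64(0.3), np.float64(0.0)), (104, np.float64(-0.2), np.float64(0.6), np.float64(-0.3)), (98, np.float64(0.5), np.float64(-0.0), np.float64(-0.0)), (92, np.float64(0.1), np.float64(0.5), np.float64(0.1)), (86, np.float64(0.1), np.float64(0.3), np.float64(-0.0)), (80, np.float64(-0.2), np.float64(0.1), np.float64(0.3)), (74, np.float64(0.3), np.float64(-0.3), np.float64(-0.0)), (68, np.float64(-0.1), np.float64(0.3), np.float64(-0.3)), (62, np.float64(0.3), np.float64(-0.3), np.float64(-0.4)), (56, np.float64(0.1), np.float64(-0.5), np.float64(-0.6)), (50, np.float64(0.1), np.float64(-0.1), np.float64(0.1)), (44, np.float64(-0.0), np.float64(-0.1), np.float64(-0.6)), (38, np.float64(0.4), np.float64(-0.4), np.float64(-0.3)), (32, np.float64(-0.1), np.float64(0.4), np.float64(-0.4)), (26, np.float64(0.8), np.float64(-0.1), np.float64(0.2)), (20, np.float64(-0.1), np.float64(0.2), np.float64(0.0)), (14, np.float64(0.0), np.float64(0.1), np.float64(0.3)), (13, np.float64(-0.6), np.float64(0.1), np.float64(-0.3)), (12, np.float64(0.1), np.float64(0.2), np.float64(0.0)), (11, np.float64(0.0), np.float64(-0.1), np.float64(-0.1)), (10, np.float64(-0.1), np.float64(0.0), np.float64(-0.6)), (9, np.float64(0.2), np.float64(0.6), np.float64(0.3)), (8, np.float64(0.1), np.float64(-0.3), np.float64(-0.3)), (7, np.float64(-0.0), np.float64(-0.3), np.float64(0.1)), (6, np.float64(1.1), np.float64(0.3), np.float64(-0.4)), (5, np.float64(0.1), np.float64(0.5), np.float64(0.1)), (4, np.float64(-2.0), np.float64(-1.3), np.float64(7.1))] [0. 0.] 47.8417
```

Floor contact at the expected height; release gently and retreat.

```bash
python3 - <<'E'
from fold import *
import cv2
go(0,.005,.05); env.set_gripper(.085); env.pause(.2)
go(0,.15,.15); go(0,.2,.2)
c=imaging.capture("scene");d=imaging.capture("side");print(env.get_time(),env.get_wrist_force())
a_=cv2.resize(c["color"][90:290,250:490],(480,400));b=cv2.resize(d["color"][60:260,180:340],(320,400))
cv2.imwrite("pics/e.png",np.hstack([a_,b])[:,:,::-1])
E
```

```text
50.675 [-0.39095789 -0.14288743 -0.91720929]
```

View pics/e.png

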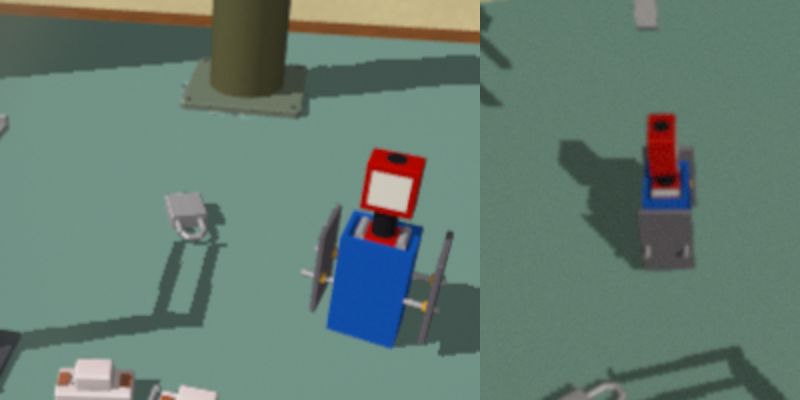

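The picture shows the lamp standing upright in the case (head at about pixel (395,185) in the left tile), with the gripper clear and the bystanders in place.

```bash
python3 -c "
from workcell import env
print(env.sign_off(),env.get_time())"
```

```text
the job is handed in; nothing more can be done
the job is handed in; nothing more can be done
```

The lamp is off its bracket, both wings were folded shut outside the case (push force stayed under 9 N), and it stands upright on the case floor. The bystanders in view look undisturbed, and I handed the job in just after 50.7 s; no pass/fail verdict came back.

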